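Dock a power module's fins into the bench cooling comb

TASK

Slide the black power module across the bench so that its fins run in between the fins of the cooling dock, and push it fully home, square and flush. Keep it flat on the bench, push gently (never ramming it against the dock) and leave the spray can, solder spool and tape roll where they are.

Things in the scene. Friction and masses are not known exactly. Their poses are not given: they have to be found in the camera images.
- module: Loose power module, 0.5 to 0.9 kg. Origin: centre of its underside; +x is the way its fins point. Solid black case with orange top, too wide to grasp: x -65 to +15 mm, 96 mm wide (y +-48), 40 mm high, with flat sides and a flat rear to push on.
- module_rear (a point): Middle of the module's flat rear face, 20 mm above the bench, at x = -65 mm in the module's frame.
- module_tips (a point): Middle of the tips of the module's 5 upright aluminium fins, at x = +65 mm in its frame. Fins: 50 mm long (x +15 to +65), 5 mm thick, 36 mm high, at y = -36, -18, 0, 18, 36 mm, with gaps of 13 mm.
- dock: Fixed cooling dock: blue beam 260 mm long along its y, 30 mm high, at x +20 to +55 mm, a fin pack clamped before it. Origin: on the bench at mid-beam, in the plane of the pack's inner back wall, where the module's fin tips stop: fully home is module origin at dock x = -65 mm. +x is the way the module is pushed in.
- dock_mouth (a point): Mid-beam, in the plane of the pack's square fin ends (dock x = -50 mm; fins meeting end to end stop the module origin at x = -115). Pack: 40 mm high, 4 fins 5 mm thick at y = c-27, c-9, c+9, c+27 mm, dark cheeks over y = c+-(42.5 to 66.5). Module fits only at y = c, 4 mm play each side. c, where the pack is clamped, is -8 to +8 mm, not reported: see or feel.
- spray: Bystander: metal spray can with a red cap and grey label, 60 mm diameter, 170 mm high; origin at the centre of its underside.
- spool: Bystander: blue solder spool, 56 mm diameter, 42 mm high; origin at the centre of its underside.
- tape: Bystander: roll of pale yellow tape lying flat, 90 mm diameter, 24 mm high; origin at the centre of its underside.
There are look-alikes about, which are no part of the job. What is shaped like the module but green is not meant.

How it is judged:
By the outcome, as a careful person would: the job done as asked, in the order asked, and still so for the second after the job is handed in, with the robot touching nothing.
It also fails if it takes over 72 s, if anything falls off the work surface, if the arm or the gripper's body presses on something with over 40 N, if the wrist force passes 120 N, or if a joint passes its speed limit or range.

ROBOT

A 6-joint arm with a two-finger parallel gripper is mounted at the origin on the work surface. World frame = base frame: x ahead of the robot, y to its left, z up, the work surface at z = 0. Lengths are in m, angles in rad, forces in N, time in s.
With the tool pointing down it reaches from about 0.35 to 0.775 m from the base axis. Payload 5.5 kg.
Tool frame: the origin (TCP) lies where the fingers leave the gripper's body, on its centre line; the fingertips stand 73 mm ahead of it and the grasp point (between the pads) lies 54 mm ahead of it; z points along the fingers, y is the direction in which the jaws open and shut (so a half turn about z gives the same grasp; the last joint's range is limited). The gripper opens to 85 mm and grips with 20 to 120 N. Pads are 22 mm wide; open, the fingers measure 114 mm over their backs; the gripper's body (76 mm by 85 mm) begins 54 mm behind the grasp point. The pads swing forward as they close: fully open they stand 13 mm farther back than shut.
Start: joints at [-1.277, 0.313, 0.046, 1.304, 0, 1.431], TCP at [0.242, -0.522, 0.304] pointing down, gripper open.
Joint ranges: [-2.76, 2.76], [-0.86, 1.69], [-1.03, 1.26], [-2.2, 2.34], [-1.47, 1.5], [-3.14, 3.14]. Speed limits (rad/s): [2.57, 2.57, 3.14, 3.14, 3.14, 3.14].

INTERFACE

Orientations are given as a unit quaternion [w, x, y, z].
In Python, from workcell import env, read_camera, job, cut_out gives the robot as it stands.
- The arm moves only by the tool servo_tool, never from a script. Its argument "deltas" is a list of rows, each an object of numbers: "dx", "dy", "dz": the shift along the world's x, y, z in mm; "rx", "ry", "rz": the turn, a rotation vector about the world's x, y, z in rad; "fingers": the closure, from -1 (fully open) to 1 (shut). A call has 1 to 8 rows; each row shifts and turns the commanded pose from where the row before left it; what a row does not reach is not made up. A row lasts 1/10 s, in which the tool goes at most 50 mm and 8.59 degrees, less where a joint would pass 70% of its speed; a pose out of reach is approached as far as the arm can. A call is refused whole if a number of a shift passes 50 or a number of a turn 0.15, either way. A call with a gripper value outside its range is refused whole. The fingers move at their own pace and stop on an object; "newtons" is the grip in N (left out, the last holds). Time passes only in rows, so rows that do not move let the fingers close. It gives the time, the measured TCP pose, the force and the opening at its end, in the units of the state.
- env.get_state(): the state, without advancing time (a new reading comes with each control period).
- read_camera(name): name is "scene" or "side" or "wrist"; returns a dict with "img" (400x640x3 uint8, red, green, blue), "intrinsics" (3x3 intrinsics, pixels), "extrinsics" (4x4, takes a point from camera to world coordinates); the wrist camera has in their place "hand_eye" (4x4, takes a point from camera to tool coordinates, whose origin is the TCP and whose axes are the flange's). Camera axes: x right, y down, z forward; pixel columns grow to the right and rows downward; lengths in m; the calibration is good to about 2 mm. A picture is of the moment at which its call begins: read the wrist's pose just before it. There is no depth.
- job.hand_in(): hands the job in, once; it reports no verdict.
Trained networks look in the newest picture that a camera, given by its name, has taken for a name from the list of things; names that differ only in an ending like _2 or _b are one class to them, and where a whole thing is asked for, a point or a joint stands for the part that bears it (a point fixed in the world has none). Each returns a list of dicts, best first, with "confidence" (0 to 1); they miss things now and then, are a little off and sometimes report something else, mostly with a low value. They report only what shows in the picture. A call takes as long as a camera call. They do not tell look-alikes from the thing itself.
- cut_out(target, camera): "region" (400x640 bool, what is visible of it) and "extent" ([left, top, right, bottom] in pixels, round what is visible of it).
The state is a dict: "clock": time; "joint_pos": joint angles; "qvel": joint speeds; "tau": joint torques, N m; "tcp_pos": TCP position; "orientation": TCP orientation; "wrist_force": force on the tool from outside, world axes, zero at the start; "ft_torque": the same for the moment, N m; "finger_gap": finger opening in m.
Only numpy, scipy, OpenCV 4.12 (cv2) and the standard library are available. Lean on these libraries where they do the work, as an engineer would, in place of code of your own. Each camera call takes 0.05 s, during which the arm holds its last target. There are 200 camera calls.

## Working session

There is one attempt and no reset: what is moved stays moved. The work goes in short steps, Python scripts to look and compute and a tool call to move; the robot and the scene stay as the last step left them, time stands still between calls to the robot, and variables do not carry over. Pictures are saved under pics/ and viewed, about 8 in all and at most 12, crops included, and the job is handed in when it is done.

Besides the shell and the picture viewer there is one more tool, called in YAML: its name, and indented under it one key for each argument. servo_tool: Moves the arm, as the interface text tells. Its arguments: {"type":"object","properties":{"deltas":{"type":"array"},"newtons":{"type":"number"}},"required":["deltas"]}

```bash
ls; mkdir -p pics; python3 - <<'E'
from workcell import env, read_camera, job, cut_out
import cv2, numpy as np
s=env.get_state(); print(s)
for c in ["scene","side"]:
    r=read_camera(c); cv2.imwrite(f"pics/{c}0.png",r["img"][:,:,::-1]); np.savez(f"{c}.npz",K=r["intrinsics"],T=r["extrinsics"]); print(c,r["intrinsics"].tolist(),np.round(r["extrinsics"],3).tolist())
    for t in ["module","dock","spray","spool","tape"]:
        print(t,[(round(d["confidence"],2),d["extent"]) for d in cut_out(t,c)])
E
```

```text
pics
{'clock': 0.0, 'joint_pos': array([-1.27660598e+00,  3.14015416e-01,  4.49480045e-02,  1.30359615e+00,
        5.02766051e-05,  1.43117096e+00]), 'qvel': array([ 7.78357776e-04, -6.24993768e-05,  2.69270320e-05,  1.05790130e-03,
       -7.96999642e-04,  1.01275445e-03]), 'tau': array([ 6.05737823e-04, -4.80626714e+01,  2.98535049e+01,  1.93014223e-02,
       -1.52106686e-04,  1.99276474e-05]), 'tcp_pos': array([ 0.24156794, -0.52136648,  0.30298754]), 'orientation': array([-9.32773381e-04,  9.76567159e-01,  2.15210852e-01, -4.70173557e-05]), 'wrist_force': array([-0.09160304,  0.71389855,  0.21122555]), 'ft_torque': array([ 0.04608331,  0.00789893, -0.0167637 ]), 'finger_gap': 0.08560341450771176}
scene [[475.3570244161164, 0.0, 319.4377452283033], [0.0, 475.3570244161164, 198.25299232002672], [0.0, 0.0, 1.0]] [[0.651, 0.592, -0.475, 1.008], [0.759, -0.499, 0.419, -0.509], [0.011, -0.633, -0.774, 0.813], [0.0, 0.0, 0.0, 1.0]]
module [(0.75, [311.5, 106.5, 377.6, 156.0]), (0.67, [346.9, 168.1, 415.1, 234.4])]
dock [(0.81, [389.5, 103.0, 494.9, 185.4]), (0.72, [259.6, 249.8, 297.0, 320.1])]
spray [(0.96, [257.5, 252.6, 296.2, 323.3])]
spool [(0.63, [194.3, 231.1, 222.0, 267.1]), (0.44, [389.6, 99.8, 492.6, 184.5]), (0.2, [261.3, 249.8, 297.0, 319.9]), (0.17, [344.4, 170.0, 415.3, 234.3])]
tape [(0.78, [170.9, 299.0, 223.7, 346.1])]
side [[463.8217033802075, 0.0, 315.0536632118344], [0.0, 463.8217033802075, 193.44777960218818], [0.0, 0.0, 1.0]] [[-0.927, -0.284, 0.246, 0.271], [-0.375, 0.665, -0.645, 0.639], [0.02, -0.69, -0.723, 0.886], [0.0, 0.0, 0.0, 1.0]]
module [(0.86, [309.2, 266.3, 376.3, 318.1]), (0.83, [253.0, 202.9, 301.4, 262.3])]
dock [(0.85, [177.5, 278.6, 308.9, 355.7])]
spray [(0.79, [293.8, 102.2, 319.5, 158.2])]
spool [(0.77, [362.9, 145.1, 379.7, 166.7]), (0.35, [254.7, 202.4, 302.2, 261.1])]
tape [(0.67, [332.2, 115.6, 363.3, 138.1])]
```

View pics/scene0.png

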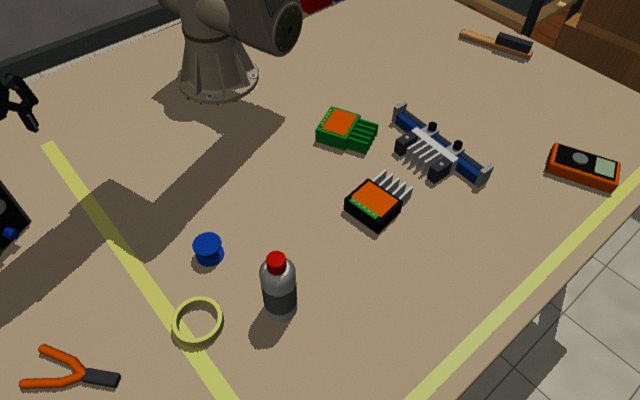

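View pics/side0.png

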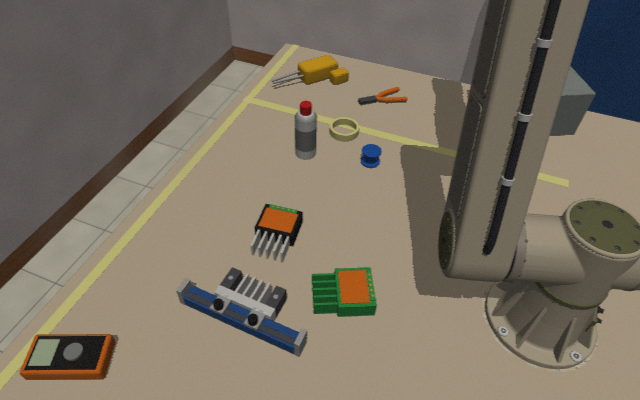

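Two module shapes are visible. The black and orange one is at scene (377,203) and side (278,225). The green look-alike is at scene (347,128) and side (345,292). I choose the black one. The dock is at scene (440,145) and side (243,312). Next I'll check this in close crops.

```bash
python3 - <<'E'
import cv2
a=cv2.imread("pics/scene0.png")[95:240,335:500]; cv2.imwrite("pics/sc_crop.png",cv2.resize(a,None,fx=4,fy=4,interpolation=cv2.INTER_CUBIC))
a=cv2.imread("pics/side0.png")[200:350,170:320]; cv2.imwrite("pics/si_crop.png",cv2.resize(a,None,fx=4,fy=4,interpolation=cv2.INTER_CUBIC))
E
```

```text
(no output)
```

View pics/sc_crop.png

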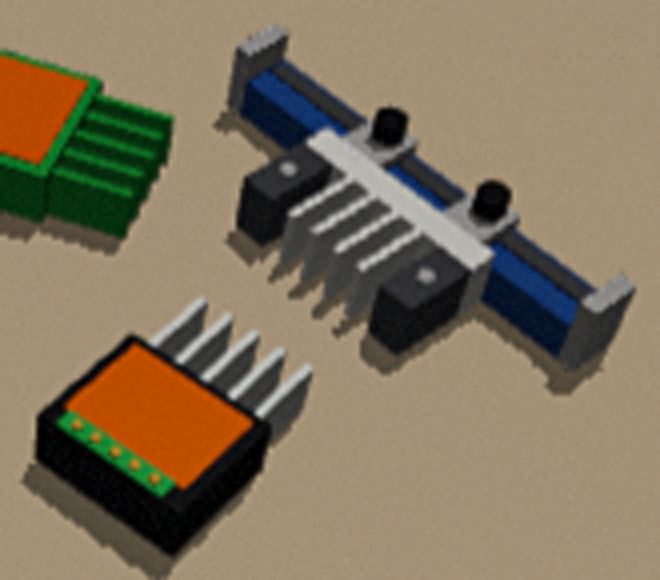

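View pics/si_crop.png

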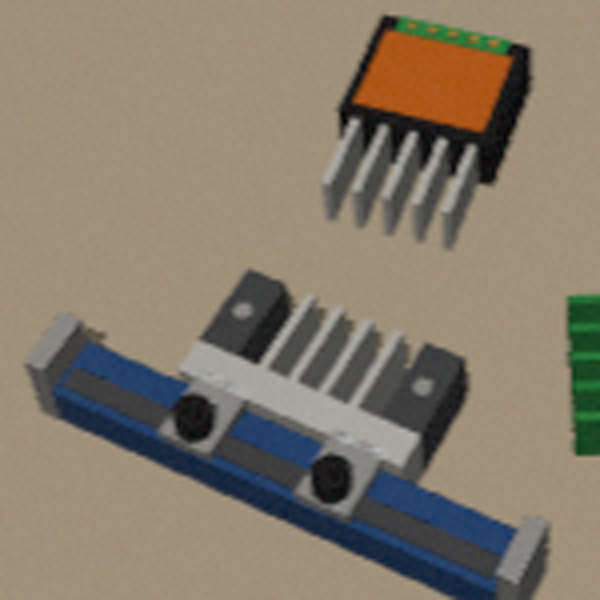

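```bash
cat > fit.py <<'E'
import numpy as np
from scipy.optimize import least_squares
def load(c): d=np.load(c+".npz"); return d["K"],d["T"]
def proj(K,T,P):
    p=(np.asarray(P)-T[:3,3])@T[:3,:3]; q=p@K.T; return q[:,:2]/q[:,2:]
def place(p,P):
    c,s=np.cos(p[2]),np.sin(p[2]); P=np.asarray(P,float)/1000
    return np.c_[p[0]+c*P[:,0]-s*P[:,1],p[1]+s*P[:,0]+c*P[:,1],P[:,2]]
def fit(obs,x0):   # obs: list of (K,T,pts3,uv)
    f=lambda p: np.concatenate([(proj(K,T,place(p,P))-uv).ravel() for K,T,P,uv in obs])
    r=least_squares(f,x0,loss="soft_l1"); return r.x, f(r.x).reshape(-1,2)
E
python3 - <<'E'
from fit import *
S=load("scene");D=load("side")
sc=lambda a:(np.array(a)+.5)/4-.5+[335,95]
si=lambda a:(np.array(a)+.5)/4-.5+[170,200]
fy=[36,18,0,-18,-36]
mp=[(15,48,40),(-65,48,40),(-65,-48,40),(15,-48,40)]+[(65,y,36) for y in fy]
ms=[(130,338),(38,422),(175,512),(270,430),(203,300),(228,317),(255,335),(283,350),(310,370)]
mp2=[(-65,-48,40),(-65,48,40),(15,-48,40),(15,48,40),(65,36,36),(65,-36,36)]
md=[(390,17),(530,47),(342,103),(490,135),(445,212),(325,183)]
for o in ([(*S,mp,sc(ms))],[(*D,mp2,si(md))],[(*S,mp,sc(ms)),(*D,mp2,si(md))]):
    p,r=fit(o,[.5,-.1,-.5]); print("module",p.round(4),np.degrees(p[2]).round(1),abs(r).max().round(2))
print(r.round(1).tolist())
dp=[(-50,y,40) for y in (66.5,42.5,27,9,-9,-27,-42.5,-66.5)]
ds=[(243,180),(270,197),(290,212),(315,230),(338,248),(362,268),(375,290),(403,310)]
dd=[(465,362),(425,345),(400,335),(368,322),(337,310),(308,297),(287,287),(248,270)]
for o in ([(*S,dp,sc(ds))],[(*D,dp,si(dd))],[(*S,dp,sc(ds)),(*D,dp,si(dd))]):
    p,r=fit(o,[.5,-.1,-.5]); print("pack",p.round(4),np.degrees(p[2]).round(1),abs(r).max().round(2))
print(r.round(1).tolist())
# beam ends for reference: ray to z=.03
def ray(K,T,uv,z):
    d=np.c_[uv,np.ones(len(uv))]@np.linalg.inv(K).T@T[:3,:3].T; o=T[:3,3]; return o+d*((z-o[2])/d[:,2])[:,None]
for c,s in (("spray",(277,318)),("spool",(208,264)),("tape",(197,345))): print(c,ray(*S,np.array([s]),0)[0,:2].round(3))
E
```

```text
module [0.6072 0.0159 1.6861] 96.6 1.71
module [0.6038 0.0207 1.6661] 95.5 2.54
module [0.606  0.0171 1.6772] 96.1 2.62
[[0.2, -1.5], [-1.1, -2.0], [0.3, 1.0], [0.5, -0.8], [0.3, -0.1], [0.5, -0.2], [0.2, -0.5], [-0.2, 0.0], [-0.2, -0.6], [-1.4, -2.6], [0.7, -1.6], [-1.2, -0.3], [0.6, 1.0], [0.0, -1.8], [0.2, -1.9]]
pack [0.5807 0.2097 1.5021] 86.1 1.33
pack [ 0.6041  0.1299 -0.6815] -39.0 59.64
pack [0.5789 0.2138 1.5193] 87.1 2.58
[[0.8, -2.0], [1.2, -0.6], [0.9, -0.6], [0.2, -0.7], [0.0, -0.7], [-0.3, -1.1], [1.5, -2.6], [2.4, -1.3], [0.1, -0.8], [0.0, -0.8], [-0.2, -1.0], [0.4, -0.9], [0.9, -1.0], [0.9, -0.8], [-0.1, -0.9], [0.2, -0.7]]
spray [ 0.674 -0.313]
spool [ 0.494 -0.347]
tape [ 0.623 -0.451]
```

servo_tool:
  deltas:
    - {"dx":22,"dy":40,"dz":5,"rz":0.14}
    - {"dx":22,"dy":40,"dz":5,"rz":0.14}
    - {"dx":22,"dy":40,"dz":5,"rz":0.14}
    - {"dx":22,"dy":40,"dz":5,"rz":0.14}
    - {"dx":22,"dy":40,"dz":5,"rz":0.14}
    - {"dx":22,"dy":40,"dz":5,"rz":0.14}
    - {"dx":22,"dy":40,"dz":5,"rz":0.14}
    - {"dx":22,"dy":40,"dz":5,"rz":0.12}

```text
invalid input at $.deltas[0]: expected keys dx, dy, dz, rx, ry, rz, fingers
```

servo_tool:
  deltas:
    - {"dx":22,"dy":40}
    - {"dx":22,"dy":40}
    - {"dx":22,"dy":40}
    - {"dx":22,"dy":40}
    - {"dx":22,"dy":40}
    - {"dx":22,"dy":40}
    - {"dx":22,"dy":20}
    - {}

```text
invalid input at $.deltas[0]: expected keys dx, dy, dz, rx, ry, rz, fingers
```

```bash
python3 - <<'E'
from workcell import env, read_camera
import cv2, numpy as np
s=env.get_state(); r=read_camera("wrist"); cv2.imwrite("pics/w1.png",r["img"][:,:,::-1])
np.savez("w1.npz",K=r["intrinsics"],H=r["hand_eye"],p=s["tcp_pos"],q=s["orientation"])
print(s["tcp_pos"],s["orientation"],s["clock"],s["joint_pos"].round(2),r["hand_eye"].round(3).tolist(),r["intrinsics"][0])
E
```

```text
[ 0.24167265 -0.52176919  0.30393214] [ 4.30852752e-05  9.76571900e-01  2.15191361e-01 -1.58953204e-05] 0.6 [-1.28  0.31  0.05  1.3  -0.    1.43] [[0.0, -0.959, -0.282, 0.071], [1.0, 0.0, -0.0, -0.001], [0.0, -0.282, 0.959, -0.069], [0.0, 0.0, 0.0, 1.0]] [293.42924057   0.         319.00336369]
```

View pics/w1.png

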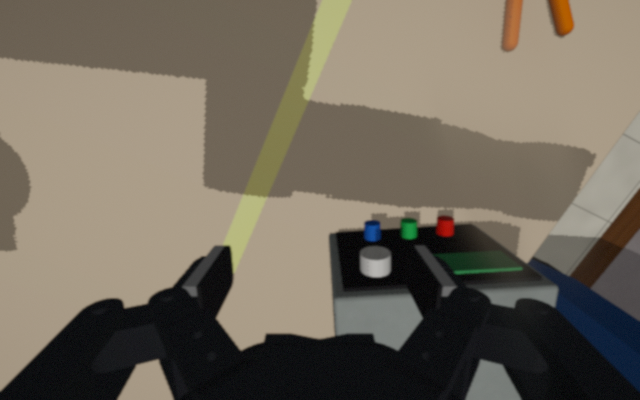

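servo_tool:
  deltas:
    - {"dx":22,"dy":40,"dz":0,"rx":0,"ry":0,"rz":0.14,"fingers":-1}
    - {"dx":22,"dy":40,"dz":0,"rx":0,"ry":0,"rz":0.14,"fingers":-1}
    - {"dx":22,"dy":40,"dz":0,"rx":0,"ry":0,"rz":0.14,"fingers":-1}
    - {"dx":22,"dy":40,"dz":0,"rx":0,"ry":0,"rz":0.14,"fingers":-1}
    - {"dx":22,"dy":40,"dz":0,"rx":0,"ry":0,"rz":0.14,"fingers":-1}
    - {"dx":22,"dy":40,"dz":0,"rx":0,"ry":0,"rz":0.14,"fingers":-1}
    - {"dx":22,"dy":40,"dz":0,"rx":0,"ry":0,"rz":0.14,"fingers":-1}
    - {"dx":22,"dy":40,"dz":0,"rx":0,"ry":0,"rz":0.12,"fingers":-1}

```text
clock: 1.45
tcp_pos: [0.4183, -0.2001, 0.3043]
orientation: [0.001, 0.718, 0.696, 0.0]
wrist_force: [0.6, -0.9, -0.3]
finger_gap: 0.0853
```

servo_tool:
  deltas:
    - {"dx":25,"dy":40,"dz":0,"rx":0,"ry":0,"rz":0,"fingers":-1}
    - {"dx":25,"dy":40,"dz":0,"rx":0,"ry":0,"rz":0,"fingers":-1}
    - {"dx":25,"dy":40,"dz":0,"rx":0,"ry":0,"rz":0,"fingers":-1}
    - {"dx":25,"dy":40,"dz":0,"rx":0,"ry":0,"rz":0,"fingers":-1}
    - {"dx":25,"dy":40,"dz":0,"rx":0,"ry":0,"rz":0,"fingers":-1}
    - {"dx":25,"dy":40,"dz":0,"rx":0,"ry":0,"rz":0,"fingers":-1}
    - {"dx":22,"dy":30,"dz":0,"rx":0,"ry":0,"rz":0,"fingers":-1}
    - {"dx":0,"dy":0,"dz":0,"rx":0,"ry":0,"rz":0,"fingers":-1}

```text
clock: 2.25
tcp_pos: [0.5916, 0.0719, 0.3032]
orientation: [-0.0, 0.718, 0.696, 0.001]
wrist_force: [-0.2, -0.4, -0.2]
finger_gap: 0.0854
```

```bash
cat > look.py <<'E'
from workcell import env, read_camera
import cv2, numpy as np, sys
from scipy.spatial.transform import Rotation as R
n=sys.argv[1]
s=env.get_state(); r=read_camera("wrist"); cv2.imwrite(f"pics/{n}.png",r["img"][:,:,::-1])
T=np.eye(4); T[:3,:3]=R.from_quat(s["orientation"],scalar_first=True).as_matrix(); T[:3,3]=s["tcp_pos"]
np.savez(n+".npz",K=r["intrinsics"],T=T@r["hand_eye"])
print(s["tcp_pos"],"yaw",np.degrees(np.arctan2(T[1,0],T[0,0])),s["clock"],s["joint_pos"].round(2),s["wrist_force"].round(1))
E
python3 look.py w2
```

```text
[0.59161058 0.07189886 0.30318112] yaw 88.17017166987848 2.25 [-0.01  0.35  0.1   1.32  0.    1.59] [-0.2 -0.4 -0.2]
```

View pics/w2.png

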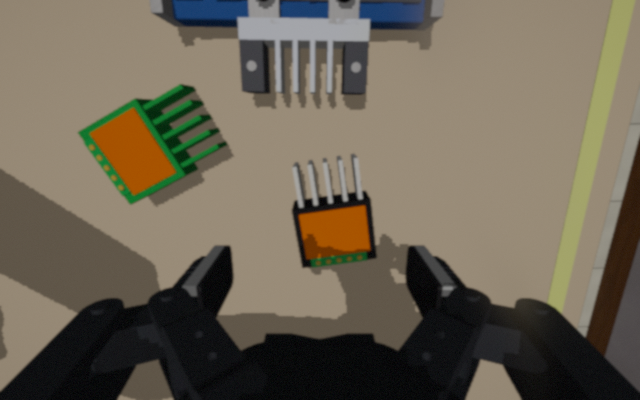

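```bash
python3 - <<'E'
import cv2
a=cv2.imread("pics/w2.png")[0:105,232:377]; cv2.imwrite("pics/w2d.png",cv2.resize(a,None,fx=5,fy=5,interpolation=cv2.INTER_CUBIC))
E
```

```text
(no output)
```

View pics/w2d.png

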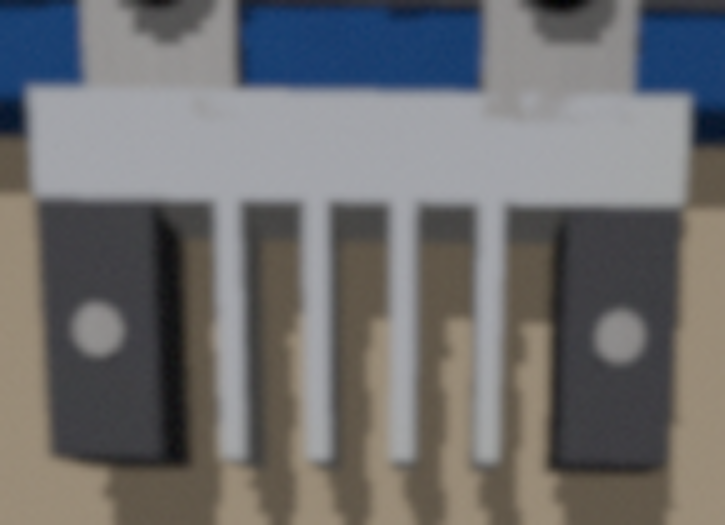

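```bash
cat > d.py <<'E'
from fit import *
W=load("w2"); S=load("scene");D=load("side")
w=lambda a:(np.array(a)+.5)/5-.5+[232,0]
P=[(-50,y,40) for y in (27,9,-9,-27)]+[(0,y,40) for y in (27,9,-9,-27)]+[(-50,66.5,40),(-50,42.5,40),(-50,-42.5,40),(-50,-66.5,40),(0,66.5,40),(0,-66.5,40)]
uv=w([(234,461),(319,461),(403,462),(488,463),(228,200),(315,202),(404,203),(490,205),(55,456),(161,459),(562,464),(663,465),(40,200),(680,207)])
p,r=fit([(*W,P,uv)],[.58,.21,1.5]); print("wrist pack",p.round(4),np.degrees(p[2]),r.round(1).tolist())
sc=lambda a:(np.array(a)+.5)/4-.5+[335,95]
si=lambda a:(np.array(a)+.5)/4-.5+[170,200]
dp=[(-50,y,40) for y in (66.5,42.5,27,9,-9,-27,-42.5,-66.5)]
ds=[(243,180),(270,197),(290,212),(315,230),(338,248),(362,268),(375,290),(403,310)]
dd=[(465,362),(425,345),(400,335),(368,322),(337,310),(308,297),(287,287),(248,270)]
q,r=fit([(*D,dp,si(dd))],[.58,.21,1.5]); print("side",q.round(4),np.degrees(q[2]),abs(r).max())
q,r=fit([(*W,P,uv),(*D,dp,si(dd)),(*S,dp,sc(ds))],[.58,.21,1.5]); print("all",q.round(4),np.degrees(q[2]),abs(r).max())
mp=[(15,48,40),(15,-48,40),(-65,48,40),(-65,-48,40)]+[(65,y,36) for y in (36,18,0,-18,-36)]
mu=np.array([(293,209),(367.5,196),(304,264),(376,256),(296,167),(309.5,164.5),(325,162),(340,159.5),(355.5,157)])
m,r=fit([(*W,mp,mu)],[.6,.02,1.6]); print("module",m.round(4),np.degrees(m[2]),r.round(1).tolist())
# module in dock frame
c,s=np.cos(p[2]),np.sin(p[2]);d=m[:2]-p[:2];print("mod in dock",c*d[0]+s*d[1],-s*d[0]+c*d[1])
E
python3 d.py
```

```text
wrist pack [0.5792 0.2133 1.528 ] 87.54761285913638 [[0.1, -0.2], [-0.1, 0.0], [-0.0, 0.0], [-0.2, 0.0], [-0.1, 0.2], [0.2, 0.0], [-0.0, 0.0], [0.4, -0.2], [-1.1, 0.4], [0.2, 0.1], [-0.5, 0.0], [1.7, 0.1], [-1.1, -0.3], [1.0, -0.1]]
side [0.5783 0.2159 1.5218] 87.19503412268753 0.5872224443435243
all [0.5792 0.2133 1.5268] 87.48086374951752 2.598477720300309
module [0.6061 0.0226 1.7011] 97.46429278183894 [[-1.2, 0.4], [4.1, 1.0], [-0.5, 4.2], [2.7, 1.2], [-1.8, -0.5], [-0.1, -0.5], [-0.2, -0.5], [0.2, -0.5], [0.2, -0.5]]
mod in dock -0.1893605420067301 -0.035041836226233414
```

servo_tool:
  deltas:
    - {"dx":12,"dy":-10,"dz":-10,"rx":0,"ry":0,"rz":0.142,"fingers":-0.05}
    - {"dx":12,"dy":-10,"dz":-10,"rx":0,"ry":0,"rz":0.142,"fingers":-0.05}
    - {"dx":12,"dy":-10,"dz":-10,"rx":0,"ry":0,"rz":0.142,"fingers":-0.05}
    - {"dx":12,"dy":-10,"dz":-10,"rx":0,"ry":0,"rz":0.142,"fingers":-0.05}
    - {"dx":12,"dy":-10,"dz":-10,"rx":0,"ry":0,"rz":0.142,"fingers":-0.05}
    - {"dx":12,"dy":-10,"dz":-10,"rx":0,"ry":0,"rz":0.142,"fingers":-0.05}
    - {"dx":12,"dy":-10,"dz":-10,"rx":0,"ry":0,"rz":0.142,"fingers":-0.05}
    - {"dx":11,"dy":-11,"dz":-10,"rx":0,"ry":0,"rz":0.142,"fingers":-0.05}

```text
clock: 3.1
tcp_pos: [0.6843, -0.0147, 0.2238]
orientation: [-0.0, 0.232, 0.973, -0.0]
wrist_force: [0.2, 0.1, -0.6]
finger_gap: 0.0449
```

servo_tool:
  deltas:
    - {"dx":0,"dy":0,"dz":0,"rx":0,"ry":0,"rz":0.142,"fingers":-0.05}
    - {"dx":0,"dy":0,"dz":0,"rx":0,"ry":0,"rz":0.142,"fingers":-0.05}
    - {"dx":0,"dy":0,"dz":0,"rx":0,"ry":0,"rz":0.14,"fingers":-0.05}
    - {"dx":0,"dy":0,"dz":-40,"rx":0,"ry":0,"rz":0,"fingers":-0.05}
    - {"dx":0,"dy":0,"dz":-30,"rx":0,"ry":0,"rz":0,"fingers":-0.05}
    - {"dx":0,"dy":0,"dz":-10,"rx":0,"ry":0,"rz":0,"fingers":-0.05}
    - {"dx":0,"dy":0,"dz":0,"rx":0,"ry":0,"rz":0,"fingers":-0.05}

```text
clock: 3.8
tcp_pos: [0.683, -0.0137, 0.1423]
orientation: [-0.002, 0.025, 1.0, 0.0]
wrist_force: [-0.2, 0.1, -0.0]
finger_gap: 0.0448
```

```bash
python3 look.py w3
```

```text
[ 0.68302717 -0.01365986  0.14230729] yaw 177.18889812176963 3.8 [-0.14  0.6   0.1   1.07 -0.   -0.09] [-0.2  0.1 -0. ]
```

View pics/w3.png

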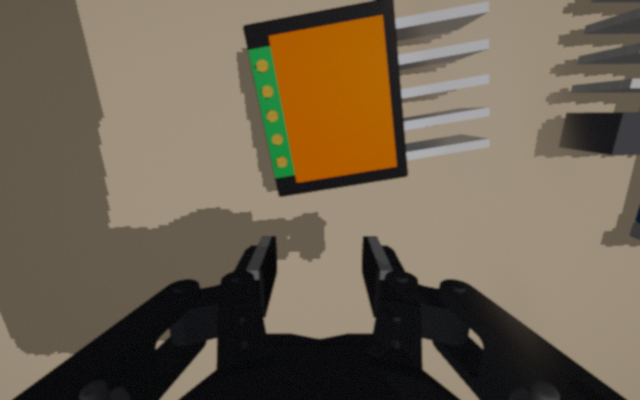

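servo_tool:
  deltas:
    - {"dx":1,"dy":3,"dz":-25,"rx":0,"ry":0,"rz":0.004,"fingers":-0.05}
    - {"dx":0,"dy":2,"dz":-25,"rx":0,"ry":0,"rz":0,"fingers":-0.05}
    - {"dx":0,"dy":0,"dz":-8,"rx":0,"ry":0,"rz":0,"fingers":-0.05}
    - {"dx":-5,"dy":0,"dz":0,"rx":0,"ry":0,"rz":0,"fingers":-0.05}
    - {"dx":-5,"dy":0,"dz":0,"rx":0,"ry":0,"rz":0,"fingers":-0.05}
    - {"dx":-4,"dy":0,"dz":0,"rx":0,"ry":0,"rz":0,"fingers":-0.05}
    - {"dx":-4,"dy":0,"dz":0,"rx":0,"ry":0,"rz":0,"fingers":-0.05}
    - {"dx":-4,"dy":0,"dz":0,"rx":0,"ry":0,"rz":0,"fingers":-0.05}

```text
clock: 4.65
tcp_pos: [0.6655, -0.0085, 0.0878]
orientation: [0.003, 0.022, 1.0, -0.001]
wrist_force: [5.0, -2.8, 1.4]
finger_gap: 0.045
```

servo_tool:
  deltas:
    - {"dx":-4,"dy":0.2,"dz":0,"rx":0,"ry":0,"rz":0,"fingers":-0.05}
    - {"dx":-4,"dy":0.2,"dz":0,"rx":0,"ry":0,"rz":0,"fingers":-0.05}
    - {"dx":-4,"dy":0.2,"dz":0,"rx":0,"ry":0,"rz":0,"fingers":-0.05}
    - {"dx":-4,"dy":0.2,"dz":0,"rx":0,"ry":0,"rz":0,"fingers":-0.05}
    - {"dx":-4,"dy":0.2,"dz":0,"rx":0,"ry":0,"rz":0,"fingers":-0.05}
    - {"dx":-4,"dy":0.2,"dz":0,"rx":0,"ry":0,"rz":0,"fingers":-0.05}
    - {"dx":-2,"dy":0.1,"dz":0,"rx":0,"ry":0,"rz":0,"fingers":-0.05}
    - {"dx":0,"dy":0,"dz":0,"rx":0,"ry":0,"rz":0,"fingers":-0.05}

```text
clock: 5.45
tcp_pos: [0.6394, -0.0067, 0.0878]
orientation: [0.003, 0.022, 1.0, -0.0]
wrist_force: [4.6, -0.5, 3.1]
finger_gap: 0.0449
```

```bash
python3 look.py w4; python3 -c "
from workcell import read_camera
import cv2
for c,(y,x) in (('scene',(95,335)),('side',(200,180))):
    r=read_camera(c)['img'][:,:,::-1]; cv2.imwrite(f'pics/{c}1.png',r)
"
```

```text
[ 0.6394276  -0.00670454  0.0877766 ] yaw 177.4696332514406 5.45 [-0.14  0.57 -0.11  0.89  0.   -0.09] [ 4.6 -0.5  3.1]
```

View pics/w4.png

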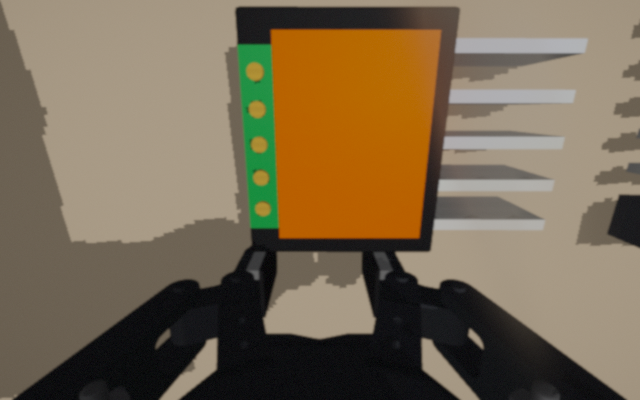

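```bash
cat > m.py <<'E'
from fit import *
p=np.array([.5792,.2133,np.radians(87.5)])
def report(n,mp,mu):
    m,r=fit([(*load(n),mp,np.array(mu,float))],[.58,.02,1.53]); print("module",m.round(4),np.degrees(m[2]).round(2),r.round(1).tolist())
    c,s=np.cos(p[2]),np.sin(p[2]);d=m[:2]-p[:2];print("in dock mm",1000*(c*d[0]+s*d[1]),1000*(-s*d[0]+c*d[1]),np.degrees(m[2]-p[2]))
mp=[(-65,48,40),(-65,-48,40),(15,48,40),(15,-48,40)]+[(65,y,36) for y in (36,18,0,-18,-36)]
E
python3 - <<'E'
from m import *
report("w4",mp,[(237,9),(253,251),(458,9),(431,251),(587,45),(575,96),(563,143),(553,185),(543,225)])
E
```

```text
module [0.5818 0.0307 1.534 ] 87.89 [[-6.0, -1.1], [-1.8, 4.7], [2.6, -3.0], [1.2, 3.5], [-1.3, 0.3], [-0.9, 0.3], [0.4, -0.1], [0.7, 0.6], [1.7, 0.0]]
in dock mm -182.2792973297003 -10.552129116763313 0.39259694645238785
```

servo_tool:
  deltas:
    - {"dx":-3,"dy":0.1,"dz":0,"rx":0,"ry":0,"rz":0,"fingers":-0.05}
    - {"dx":-3,"dy":0.1,"dz":0,"rx":0,"ry":0,"rz":0,"fingers":-0.05}
    - {"dx":-2.5,"dy":0.2,"dz":0,"rx":0,"ry":0,"rz":0,"fingers":-0.05}
    - {"dx":-1.8,"dy":0.1,"dz":0,"rx":0,"ry":0,"rz":0,"fingers":-0.05}
    - {"dx":0,"dy":0,"dz":0,"rx":0,"ry":0,"rz":0,"fingers":-0.05}
    - {"dx":0,"dy":0,"dz":0,"rx":0,"ry":0,"rz":0,"fingers":-0.05}

```text
clock: 6.2
tcp_pos: [0.6294, -0.0061, 0.0876]
orientation: [0.003, 0.022, 1.0, 0.0]
wrist_force: [5.9, -1.2, 3.9]
finger_gap: 0.0446
```

servo_tool:
  deltas:
    - {"dx":8,"dy":0,"dz":0,"rx":0,"ry":0,"rz":0,"fingers":-0.05}
    - {"dx":15,"dy":0,"dz":0,"rx":0,"ry":0,"rz":0,"fingers":-0.05}
    - {"dx":0,"dy":0,"dz":40,"rx":0,"ry":0,"rz":0,"fingers":-0.05}
    - {"dx":0,"dy":0,"dz":40,"rx":0,"ry":0,"rz":0,"fingers":-0.05}
    - {"dx":-11,"dy":-8,"dz":0,"rx":0,"ry":0,"rz":-0.143,"fingers":-0.5}
    - {"dx":-11,"dy":-8,"dz":0,"rx":0,"ry":0,"rz":-0.143,"fingers":-0.5}
    - {"dx":-11,"dy":-8,"dz":0,"rx":0,"ry":0,"rz":-0.143,"fingers":-0.5}
    - {"dx":-11,"dy":-8,"dz":0,"rx":0,"ry":0,"rz":-0.143,"fingers":-0.5}

```text
clock: 7.0
tcp_pos: [0.6047, -0.0378, 0.165]
orientation: [-0.002, 0.306, 0.952, -0.0]
wrist_force: [0.9, 1.1, -0.0]
finger_gap: 0.0641
```

servo_tool:
  deltas:
    - {"dx":-11,"dy":-8,"dz":0,"rx":0,"ry":0,"rz":-0.143,"fingers":-0.5}
    - {"dx":-11,"dy":-8,"dz":0,"rx":0,"ry":0,"rz":-0.143,"fingers":-0.5}
    - {"dx":-11,"dy":-8,"dz":0,"rx":0,"ry":0,"rz":-0.143,"fingers":-0.5}
    - {"dx":-8,"dy":-4,"dz":0,"rx":0,"ry":0,"rz":-0.143,"fingers":-0.5}
    - {"dx":0,"dy":0,"dz":0,"rx":0,"ry":0,"rz":-0.143,"fingers":-0.5}
    - {"dx":0,"dy":0,"dz":0,"rx":0,"ry":0,"rz":-0.143,"fingers":-0.5}
    - {"dx":0,"dy":0,"dz":0,"rx":0,"ry":0,"rz":-0.14,"fingers":-0.5}
    - {"dx":0,"dy":0,"dz":0,"rx":0,"ry":0,"rz":0,"fingers":-0.5}

```text
clock: 7.8
tcp_pos: [0.5642, -0.0656, 0.1651]
orientation: [-0.001, 0.722, 0.692, -0.001]
wrist_force: [-0.2, 0.3, -0.3]
finger_gap: 0.0642
```

```bash
python3 look.py w5; python3 -c "
import cv2
a=cv2.imread('pics/w5.png')[0:320,180:460]; cv2.imwrite('pics/w5c.png',cv2.resize(a,None,fx=1.85,fy=1.85,interpolation=cv2.INTER_CUBIC))"
```

```text
[ 0.56422642 -0.0655988   0.16507704] yaw 87.52161614916285 7.8 [-0.26  0.38 -0.21  0.98  0.    1.36] [-0.2  0.3 -0.3]
```

View pics/w5c.png

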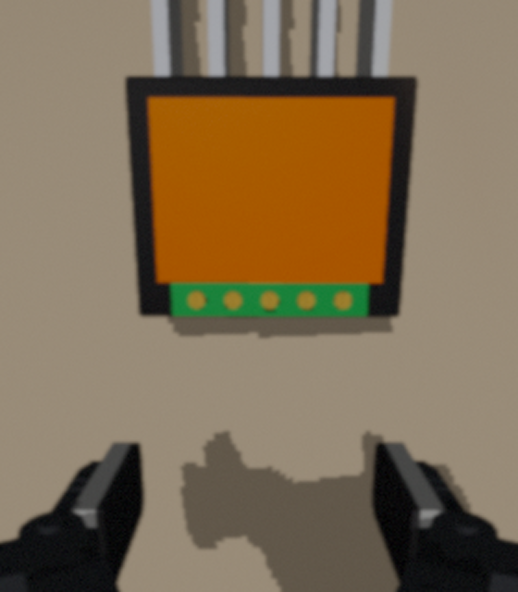

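```bash
python3 - <<'E'
from m import *
w=lambda a:(np.array(a)+.5)/1.85-.5+[180,0]
report("w5",mp[:4],w([(139,314),(401,314),(127,78),(416,78)]))
report("w5",mp[:4]+[(16,y,36) for y in (36,18,0,-18,-36)],w([(139,314),(401,314),(127,78),(416,78),(163,76),(217,76),(271,76),(325,76),(381,76)]))
E
```

```text
module [0.5713 0.0308 1.527 ] 87.49 [[-0.3, 2.9], [0.3, 3.1], [-2.0, -0.9], [2.2, -0.9]]
in dock mm -182.67358047512406 -0.023563327205641804 -0.007944176272179389
module [0.5713 0.0307 1.5269] 87.48 [[-0.3, 2.9], [0.3, 3.2], [-2.0, -0.8], [2.3, -0.8], [-0.4, -0.0], [-0.1, -0.0], [0.2, -0.0], [0.5, -0.0], [-0.2, -0.0]]
in dock mm -182.73616008760604 -0.03485348394972887 -0.015781146632802792
```

servo_tool:
  deltas:
    - {"dx":2.5,"dy":0,"dz":-40,"rx":0,"ry":0,"rz":0,"fingers":-0.5}
    - {"dx":0,"dy":0,"dz":-30,"rx":0,"ry":0,"rz":0,"fingers":-0.5}
    - {"dx":0,"dy":0,"dz":-8,"rx":0,"ry":0,"rz":0,"fingers":-0.5}
    - {"dx":0.3,"dy":6,"dz":0,"rx":0,"ry":0,"rz":0,"fingers":-0.5}
    - {"dx":0.3,"dy":6,"dz":0,"rx":0,"ry":0,"rz":0,"fingers":-0.5}
    - {"dx":0.2,"dy":4,"dz":0,"rx":0,"ry":0,"rz":0,"fingers":-0.5}
    - {"dx":0.1,"dy":3,"dz":0,"rx":0,"ry":0,"rz":0,"fingers":-0.5}
    - {"dx":0.1,"dy":3,"dz":0,"rx":0,"ry":0,"rz":0,"fingers":-0.5}

```text
clock: 8.65
tcp_pos: [0.5697, -0.0442, 0.0892]
orientation: [0.002, 0.722, 0.692, 0.0]
wrist_force: [-0.8, -6.7, 2.1]
finger_gap: 0.064
```

servo_tool:
  deltas:
    - {"dx":0.17,"dy":4,"dz":0,"rx":0,"ry":0,"rz":0,"fingers":-0.5}
    - {"dx":0.17,"dy":4,"dz":0,"rx":0,"ry":0,"rz":0,"fingers":-0.5}
    - {"dx":0.17,"dy":4,"dz":0,"rx":0,"ry":0,"rz":0,"fingers":-0.5}
    - {"dx":0.17,"dy":4,"dz":0,"rx":0,"ry":0,"rz":0,"fingers":-0.5}
    - {"dx":0.17,"dy":4,"dz":0,"rx":0,"ry":0,"rz":0,"fingers":-0.5}
    - {"dx":0.17,"dy":4,"dz":0,"rx":0,"ry":0,"rz":0,"fingers":-0.5}
    - {"dx":0.17,"dy":4,"dz":0,"rx":0,"ry":0,"rz":0,"fingers":-0.5}
    - {"dx":0.17,"dy":4,"dz":0,"rx":0,"ry":0,"rz":0,"fingers":-0.5}

```text
clock: 9.45
tcp_pos: [0.5713, -0.0136, 0.0892]
orientation: [0.002, 0.723, 0.691, -0.001]
wrist_force: [-0.1, -6.3, 1.9]
finger_gap: 0.0641
```

servo_tool:
  deltas:
    - {"dx":0.17,"dy":4,"dz":0,"rx":0,"ry":0,"rz":0,"fingers":-0.5}
    - {"dx":0.17,"dy":4,"dz":0,"rx":0,"ry":0,"rz":0,"fingers":-0.5}
    - {"dx":0.17,"dy":4,"dz":0,"rx":0,"ry":0,"rz":0,"fingers":-0.5}
    - {"dx":0.17,"dy":4,"dz":0,"rx":0,"ry":0,"rz":0,"fingers":-0.5}
    - {"dx":0.17,"dy":4,"dz":0,"rx":0,"ry":0,"rz":0,"fingers":-0.5}
    - {"dx":0,"dy":0,"dz":0,"rx":0,"ry":0,"rz":0,"fingers":-0.5}

```text
clock: 10.05
tcp_pos: [0.5721, 0.007, 0.0892]
orientation: [0.002, 0.722, 0.691, -0.0]
wrist_force: [-0.3, -5.0, 4.4]
finger_gap: 0.064
```

```bash
python3 look.py w6; python3 -c "
import cv2
a=cv2.imread('pics/w6.png')[0:270,180:460]; cv2.imwrite('pics/w6c.png',cv2.resize(a,None,fx=2.2,fy=2.2,interpolation=cv2.INTER_CUBIC))"
```

```text
[0.57211948 0.00704494 0.08915591] yaw 87.49330153308995 10.05 [-0.13  0.46 -0.3   0.81 -0.    1.49] [-0.3 -5.   4.4]
```

View pics/w6c.png

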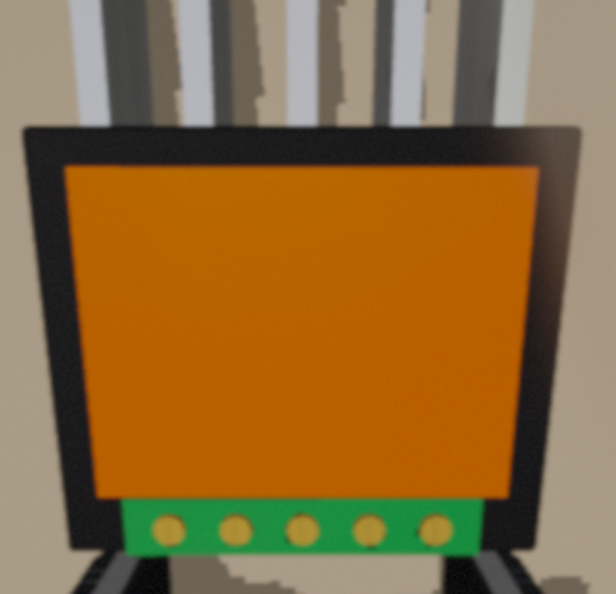

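```bash
python3 - <<'E'
from m import *
w=lambda a:(np.array(a)+.5)/2.2-.5+[180,0]
report("w6",mp[:4]+[(16,y,36) for y in (36,18,0,-18,-36)],w([(70,549),(537,549),(24,128),(580,128),(95,126),(198,126),(302,126),(406,126),(511,126)]))
p=[.5792,.2133];d=np.array([.57212,.00704])-p;u=np.array([.0436,.999]);print("tool in dock",1000*d@u,1000*d@[-u[1],u[0]])
from workcell import read_camera
import cv2
S=read_camera("scene")["img"][:,:,::-1]; D=read_camera("side")["img"][:,:,::-1]
f=lambda a:cv2.resize(a,(400,400),interpolation=cv2.INTER_CUBIC)
cv2.imwrite("pics/s2.png",np.hstack([f(S[95:215,365:485]),f(D[220:340,190:310])]))
E
```

```text
module [0.5737 0.0822 1.5277] 87.53 [[-1.5, 4.5], [1.2, 4.2], [-3.6, 0.0], [3.7, -0.1], [-0.1, -0.2], [0.3, -0.2], [0.2, -0.2], [0.1, -0.2], [-0.4, -0.2]]
in dock mm -131.21291076979375 -0.2194171704696674 0.029360362850412297
tool in dock -206.362428 -1.9200159999999136
```

servo_tool:
  deltas:
    - {"dx":0.13,"dy":3,"dz":0,"rx":0,"ry":0,"rz":0,"fingers":-0.5}
    - {"dx":0.13,"dy":3,"dz":0,"rx":0,"ry":0,"rz":0,"fingers":-0.5}
    - {"dx":0.13,"dy":3,"dz":0,"rx":0,"ry":0,"rz":0,"fingers":-0.5}
    - {"dx":0.13,"dy":3,"dz":0,"rx":0,"ry":0,"rz":0,"fingers":-0.5}
    - {"dx":0.09,"dy":2,"dz":0,"rx":0,"ry":0,"rz":0,"fingers":-0.5}
    - {"dx":0.09,"dy":2,"dz":0,"rx":0,"ry":0,"rz":0,"fingers":-0.5}
    - {"dx":0.09,"dy":2,"dz":0,"rx":0,"ry":0,"rz":0,"fingers":-0.5}
    - {"dx":0.09,"dy":2,"dz":0,"rx":0,"ry":0,"rz":0,"fingers":-0.5}

```text
clock: 11.0
tcp_pos: [0.573, 0.0264, 0.0891]
orientation: [0.002, 0.723, 0.691, -0.0]
wrist_force: [-0.0, -8.1, 4.7]
finger_gap: 0.0642
```

servo_tool:
  deltas:
    - {"dx":0.09,"dy":2,"dz":0,"rx":0,"ry":0,"rz":0,"fingers":-0.5}
    - {"dx":0.09,"dy":2,"dz":0,"rx":0,"ry":0,"rz":0,"fingers":-0.5}
    - {"dx":0,"dy":0,"dz":0,"rx":0,"ry":0,"rz":0,"fingers":-0.5}

```text
clock: 11.3
tcp_pos: [0.5731, 0.0307, 0.0891]
orientation: [0.002, 0.723, 0.691, -0.0]
wrist_force: [0.1, -6.4, 4.8]
finger_gap: 0.0642
```

servo_tool:
  deltas:
    - {"dx":0.13,"dy":3,"dz":0,"rx":0,"ry":0,"rz":0,"fingers":-0.5}
    - {"dx":0.13,"dy":3,"dz":0,"rx":0,"ry":0,"rz":0,"fingers":-0.5}
    - {"dx":0.13,"dy":3,"dz":0,"rx":0,"ry":0,"rz":0,"fingers":-0.5}
    - {"dx":0.13,"dy":3,"dz":0,"rx":0,"ry":0,"rz":0,"fingers":-0.5}
    - {"dx":0.13,"dy":3,"dz":0,"rx":0,"ry":0,"rz":0,"fingers":-0.5}
    - {"dx":0.13,"dy":3,"dz":0,"rx":0,"ry":0,"rz":0,"fingers":-0.5}

```text
clock: 11.9
tcp_pos: [0.5739, 0.0485, 0.0891]
orientation: [0.002, 0.723, 0.691, -0.0]
wrist_force: [-0.7, -7.9, 3.7]
finger_gap: 0.0642
```

servo_tool:
  deltas:
    - {"dx":0.13,"dy":3,"dz":0,"rx":0,"ry":0,"rz":0,"fingers":-0.5}
    - {"dx":0.13,"dy":3,"dz":0,"rx":0,"ry":0,"rz":0,"fingers":-0.5}
    - {"dx":0.13,"dy":3,"dz":0,"rx":0,"ry":0,"rz":0,"fingers":-0.5}
    - {"dx":0.09,"dy":2,"dz":0,"rx":0,"ry":0,"rz":0,"fingers":-0.5}
    - {"dx":0.09,"dy":2,"dz":0,"rx":0,"ry":0,"rz":0,"fingers":-0.5}
    - {"dx":0.09,"dy":2,"dz":0,"rx":0,"ry":0,"rz":0,"fingers":-0.5}
    - {"dx":0,"dy":0,"dz":0,"rx":0,"ry":0,"rz":0,"fingers":-0.5}

```text
clock: 12.6
tcp_pos: [0.5745, 0.0637, 0.0891]
orientation: [0.002, 0.723, 0.691, -0.0]
wrist_force: [-0.5, -5.8, 4.6]
finger_gap: 0.0641
```

servo_tool:
  deltas:
    - {"dx":0.05,"dy":1.2,"dz":0,"rx":0,"ry":0,"rz":0,"fingers":-0.5}
    - {"dx":0.05,"dy":1.2,"dz":0,"rx":0,"ry":0,"rz":0,"fingers":-0.5}
    - {"dx":0.05,"dy":1.2,"dz":0,"rx":0,"ry":0,"rz":0,"fingers":-0.5}
    - {"dx":0.05,"dy":1.2,"dz":0,"rx":0,"ry":0,"rz":0,"fingers":-0.5}
    - {"dx":0.05,"dy":1.2,"dz":0,"rx":0,"ry":0,"rz":0,"fingers":-0.5}

```text
clock: 13.1
tcp_pos: [0.5747, 0.0694, 0.0891]
orientation: [0.002, 0.723, 0.691, -0.0]
wrist_force: [-0.8, -8.2, 5.5]
finger_gap: 0.0643
```

servo_tool:
  deltas:
    - {"dx":0.03,"dy":0.7,"dz":0,"rx":0,"ry":0,"rz":0,"fingers":-0.5}
    - {"dx":0.03,"dy":0.7,"dz":0,"rx":0,"ry":0,"rz":0,"fingers":-0.5}
    - {"dx":0.03,"dy":0.7,"dz":0,"rx":0,"ry":0,"rz":0,"fingers":-0.5}

```text
clock: 13.4
tcp_pos: [0.5748, 0.0715, 0.0891]
orientation: [0.002, 0.723, 0.691, -0.001]
wrist_force: [-0.0, -7.4, 4.4]
finger_gap: 0.0638
```

servo_tool:
  deltas:
    - {"dx":0.03,"dy":0.7,"dz":0,"rx":0,"ry":0,"rz":0,"fingers":-0.5}
    - {"dx":0.03,"dy":0.7,"dz":0,"rx":0,"ry":0,"rz":0,"fingers":-0.5}

```text
clock: 13.6
tcp_pos: [0.5749, 0.0728, 0.0891]
orientation: [0.002, 0.723, 0.691, -0.001]
wrist_force: [0.4, -9.8, 5.2]
finger_gap: 0.0637
```

servo_tool:
  deltas:
    - {"dx":0.02,"dy":0.5,"dz":0,"rx":0,"ry":0,"rz":0,"fingers":-0.5}
    - {"dx":0.02,"dy":0.5,"dz":0,"rx":0,"ry":0,"rz":0,"fingers":-0.5}

```text
clock: 13.8
tcp_pos: [0.5749, 0.073, 0.0892]
orientation: [0.003, 0.723, 0.691, -0.001]
wrist_force: [-1.1, -12.5, 6.3]
finger_gap: 0.0643
```

servo_tool:
  deltas:
    - {"dx":0.02,"dy":0.5,"dz":0,"rx":0,"ry":0,"rz":0,"fingers":-0.5}
    - {"dx":0.02,"dy":0.5,"dz":0,"rx":0,"ry":0,"rz":0,"fingers":-0.5}

```text
clock: 14.0
tcp_pos: [0.5749, 0.0731, 0.0891]
orientation: [0.004, 0.723, 0.691, -0.002]
wrist_force: [-1.0, -15.6, 5.5]
finger_gap: 0.0639
```

servo_tool:
  deltas:
    - {"dx":0,"dy":-5,"dz":0,"rx":0,"ry":0,"rz":0,"fingers":-0.5}
    - {"dx":0,"dy":-15,"dz":0,"rx":0,"ry":0,"rz":0,"fingers":-0.5}
    - {"dx":0,"dy":-10,"dz":10,"rx":0,"ry":0,"rz":0,"fingers":-0.5}
    - {"dx":0,"dy":0,"dz":45,"rx":0,"ry":0,"rz":0,"fingers":-0.5}
    - {"dx":0,"dy":0,"dz":45,"rx":0,"ry":0,"rz":0,"fingers":-0.5}
    - {"dx":0,"dy":10,"dz":10,"rx":0,"ry":0,"rz":0,"fingers":-0.5}
    - {"dx":0,"dy":10,"dz":0,"rx":0,"ry":0,"rz":0,"fingers":-0.5}
    - {"dx":0,"dy":0,"dz":0,"rx":0,"ry":0,"rz":0,"fingers":-0.5}

```text
clock: 14.8
tcp_pos: [0.5735, 0.0676, 0.1973]
orientation: [-0.0, 0.722, 0.692, -0.0]
wrist_force: [0.3, -1.1, -1.0]
finger_gap: 0.0637
```

```bash
python3 look.py w7; python3 - <<'E'
import cv2
from workcell import read_camera, cut_out
a=cv2.imread('pics/w7.png')[0:270,190:450]; cv2.imwrite('pics/w7c.png',cv2.resize(a,None,fx=2.2,fy=2.2,interpolation=cv2.INTER_CUBIC))
read_camera("scene")
for t in ["spray","spool","tape"]: print(t,[d["extent"] for d in cut_out(t,"scene")][:1])
E
```

```text
[0.57346545 0.06755568 0.1972899 ] yaw 87.61829952020356 14.8 [-0.02  0.37 -0.14  1.06  0.    1.59] [ 0.3 -1.1 -1. ]
spray [[260.6, 251.0, 299.8, 319.9]]
spool [[193.0, 232.5, 220.4, 268.5]]
tape []
```

View pics/w7c.png

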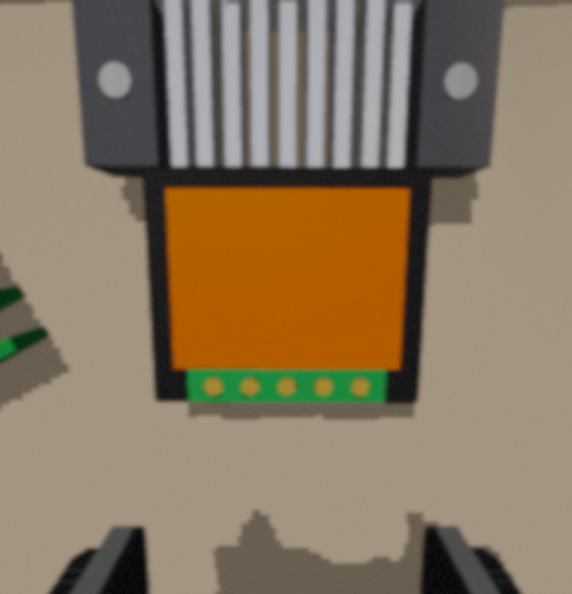

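```bash
python3 - <<'E'
import cv2, numpy as np
from workcell import read_camera, cut_out, job
b=read_camera("scene")["img"][:,:,::-1]; a=cv2.imread("pics/scene0.png")
y=lambda i:(cv2.inRange(cv2.cvtColor(i,cv2.COLOR_BGR2HSV)[295:350,165:230],(22,80,80),(35,255,255))>0)
for i in (a,b): print(y(i).sum(), np.argwhere(y(i)).mean(0))
print([(round(d["confidence"],2),d["extent"]) for d in cut_out("tape","scene")])
print(job.hand_in())
E
```

```text
1391 [27.48023005 24.43781452]
1491 [27.66733736 25.14486922]
[(0.9, [172.6, 296.5, 225.0, 344.1])]
the job is handed in; nothing more can be done
None
```

The black power module is fully home in the cooling dock, and I handed the job in at about 15 s of the 72 s allowed. I squared and centred it with a two-finger push on its side. Then I slid it in with a two-finger push on its rear, leaving the green look-alike alone.

- **Seating:** the arm stopped at y = 73.1 mm, where I had predicted 73.2 mm. The wrist force was 6–8 N while sliding and rose to about 16 N when it seated.
- **Last picture (12 of 12):** all five module fins sit between the dock's fins. The dock's fin ends meet the case front, the rear edge is square, and the gripper is clear of the module.
- **Bystanders:** the spray can, solder spool and tape roll were within about 4 pixels of where they started, which is detector noise. The tape roll was missed in one detection, then found again in place both by colour and by a second detection.
- **Disagreement:** the network-free fit of the case's top corners was 3–6 pixels off in the wrist pictures. The fits to the fins and the finger contact agreed with each other to within about 1 mm, so I trusted those.

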